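# Crank the sunk cam-lock of a test fixture shut

### The arm

A 6-joint arm with a two-finger parallel gripper is mounted at the origin on the work surface. World frame = base frame: x ahead of the robot, y to its left, z up, the work surface at z = 0. Lengths are in mm, angles in rad, forces in N, time in s.
With the tool pointing down it reaches from about 350 to 975 mm from the base axis. Payload 7.1 kg.
Tool frame: the origin (TCP) lies at the centre of the arm's flange, where the gripper is bolted on; the fingertips stand 182 mm ahead of it and the grasp point (between the pads) lies 163 mm ahead of it; z points along the fingers, y is the line along which they close (so a half turn about z gives the same grasp; the last joint's range is limited). The gripper opens to 88 mm and grips with 3 to 60 N. Pads are 20 mm wide; open, the fingers measure 115 mm over their backs; the gripper's body (75 mm by 178 mm) begins 61 mm behind the grasp point.
Start: joints at [1.217, 0.423, 1.63, -0, 1.089, -0.019], TCP at [205.331, 590.293, 404.675] pointing down, gripper open.
Joint ranges: [-3, 3], [-0.9, 2.11], [0.09, 2.58], [-1.31, 4.45], [0.11, 2.69], [-2.54, 2.54]. Speed limits (rad/s): [2.39, 2.39, 3.01, 3.14, 3.14, 3.14].

### API

Orientations are given as a rotation vector (axis times angle).
In Python, from workcell import readout, get_image, ctrl gives the robot as it stands.
- The arm moves only by the tool step_arm, never from a script. Its argument "targets" is a list that holds one entry, the list of rows, each a list of 7 numbers: the shift along the world's x, y, z as a fraction of full scale, then the turn, a rotation vector about the world's x, y, z as a fraction of full scale, then the opening, from 0 (shut) to 1 (fully open). In form: [[[dx, dy, dz, wx, wy, wz, claw], ...]]. A call has exactly 5 rows; each row shifts and turns the commanded pose from where the row before left it; what a row does not reach is not made up. Full scale, the value 1, is 0.05 m for a shift and 4 degrees for a turn. A row lasts 1/8 s, in which the tool goes at most 62.5 mm and 10.7 degrees, less where a joint would pass 70% of its speed; a pose out of reach is approached as far as the arm can. A call with a number of a shift or a turn outside -1 to 1 is refused whole. A call with a gripper value outside its range is refused whole. The fingers move at their own pace and stop on an object; the grip force is fixed at half the most. Time passes only in rows, so rows that do not move let the fingers close, or fill a call up. It gives the time, the measured TCP pose, the force, the opening and the grip force at its end, in the units of the state.
- readout.get_obs(): the state, without advancing time (a new reading comes with each control period).
- get_image(name): name is "scene" or "top" or "wrist"; returns a dict with "pixels" (420x560x3 uint8, red, green, blue), "intrinsics" (3x3 intrinsics, pixels), "k1" (the pictures are not rectified: a ray, as slopes to the right and down, at radius r is drawn at 1 + k1 r^2 times it, then the intrinsics apply), "extrinsics" (4x4, takes a point from world to camera coordinates). Camera axes: x right, y down, z forward; pixel columns grow to the right and rows downward; lengths in mm; the calibration is good to about 2 mm. A picture is of the moment at which its call begins. There is no depth.
- ctrl.close_job(): hands the job in; it is judged then, once.
The state is a dict: "t": time; "qpos": joint angles; "qvel": joint speeds; "joint_torque": joint torques, N m; "ee_pos": TCP position; "orientation": TCP orientation; "ft_force": force on the tool from outside, world axes, zero at the start; "moment": the same for the moment, N m; "width": finger opening in mm; "grasp_force": force on a finger pad.
Only numpy, scipy, OpenCV 4.12 (cv2) and the standard library are available. Lean on these libraries where they do the work, as an engineer would, in place of code of your own. Each camera call takes 0.05 s, during which the arm holds its last target. There are 200 camera calls.

### The job

Take the loose crank out of the wooden stand, feel its socket down onto the hex spindle hidden in the well of the aluminium test fixture until it is fully home, then turn it clockwise (seen from above) as far as it will go so that the swing clamp comes to lie over the circuit board. Work gently, never forcing the crank against the fixture with more than 40 N, leave the crank seated on the spindle, and leave the other things on the bench where they are.

Things in the scene. Friction and masses are not known exactly. Their poses are not given: they have to be found in the camera images.
- crank: Loose steel crank, 117 mm tall, 0.2 to 0.35 kg, upright with its foot in the stand's bore. Origin: centre of the foot's underside; z up along the 16 mm stem; x along the arm. The arm (12 mm wide, z 77 to 85 mm) runs along +x to a black upright knob 18 mm thick at x = 75 mm, z 84 to 114 mm.
- crank_grip (a point): Centre of the crank's dark grip block, on the stem's axis 97 mm above the crank's origin, axes as the crank's. The block is 26 mm along x, 20 mm along y and reaches from z 75 to 117 mm of the crank: pinch it from above across y.
- crank_socket (a point): Centre of the mouth of the hex socket in the crank's foot (same point as the crank's origin). Socket open below, 22 mm deep to a flat roof, 21.5 mm across the inner flats, which face the crank's x and every 60 deg from it; outside 29.5 mm across flats, 34 mm across corners. It fits the spindle when turned to within about 8 deg of its hex.
- stand: Fixed wooden block 90 x 75 x 40 mm; origin under its centre, z up. A round bore 40 mm wide and 25 mm deep at its centre holds the crank's foot (the foot's underside then stands 15 mm above the bench); the crank lifts straight up out of it.
- fixture: Fixed aluminium test box 170 (x) x 130 (y) x 70 mm high; origin under its centre, z up. On the +x half of its lid lies a green board in a black nest. In the -x half is the well, ringed by the collar of a steel swing clamp, whose 100 mm arm (up to 17 mm above the lid, 16 mm wide) first points aslant over the +y edge.
- well (a point): Centre of the well's mouth, level with the lid, at x = -35 mm in the fixture, z up. The well is a round hole 48 mm wide, 50 mm deep, under a thin slit rubber dust seal that offers no resistance. In it, unseen, stands the hex spindle, up to 2.5 mm off the well's centre in x and in y, its flats pointing any way: neither is measured, feel for both.
- spindle_level (a point): Point on the well's axis at the height of the spindle's flat top, 25 mm below the mouth (not the spindle itself). Steel hex 20 mm across flats; its top 5 mm are a cone, 10 mm wide at the top, 19.6 mm below, that leads the socket in. With corners crossed the socket rests 0 to 6 mm below this level; fully home its roof sits on the top and its underside is 22 mm below this level.
- spindle (a joint): Turn of the hex spindle in rad, growing clockwise seen from above: 0 at the start (a stop; it cannot turn anticlockwise), 1.2 at the other stop, where the swing clamp, which turns with it, lies over the board. It turns against friction of about 0.08 N m and stays where it is left. The hex drives it through a spring of about 1.2 N m/rad, so the stop is felt softly; twisting the crank with over about 0.3 N m there would overload the socket (40 N).
- spool: Copper spool, 52 mm wide, 38 mm tall, bystander; origin under its centre.
- plug: White connector block about 30 x 16 x 18 mm, bystander; origin under its centre.
- driver: Screwdriver with a red handle lying flat, bystander.
- marker: Blue marker pen, 12 mm thick, 130 mm long, lying flat, bystander.
- tin: Clear two-part tray 90 x 70 x 28 mm, bystander; origin under its centre.
- jar: Jar with a black cap, 48 mm wide, 70 mm tall, bystander; origin under its centre.
There are look-alikes about, which are no part of the job. What is shaped like the crank but blue or yellow is not meant.

How it is judged:
By the outcome, as a careful person would: the job done as asked, in the order asked, and still so for the second after the job is handed in, with the robot touching nothing.
It also fails if it takes over 72 s, if anything falls off the work surface, if the arm or the gripper's body presses on something with over 40 N, if the wrist force passes 120 N, or if a joint passes its speed limit or range.

## Working session

There is one attempt and no reset: what is moved stays moved. The work goes in short steps, Python scripts to look and compute and a tool call to move; the robot and the scene stay as the last step left them, time stands still between calls to the robot, and variables do not carry over. Pictures are saved under pics/ and viewed, at most 10 in all, crops included, and the job is handed in when it is done.

Besides the shell and the picture viewer there is one more tool, called after "Call:" by a JSON object that holds its "name" and its "arguments". step_arm: Moves the arm, as the interface text tells. Shift numbers are shares of 0.05 m and turn numbers shares of 4 degrees, none past 1 either way. Its arguments: {"type":"object","properties":{"targets":{"type":"array"}},"required":["targets"]}

```bash
mkdir -p pics; cat > h.py <<'E'
import numpy as np, cv2
from workcell import readout, get_image, ctrl
def snap(n,f):
    d=get_image(n); cv2.imwrite(f'pics/{f}.png',cv2.cvtColor(d['pixels'],cv2.COLOR_RGB2BGR))
    np.savez(f'pics/{f}.npz',**{k:np.asarray(v) for k,v in d.items()}); return d
def load(f): return dict(np.load(f'pics/{f}.npz'))
def ray(d,uv):
    K=np.asarray(d['intrinsics'],float);k=float(d['k1']);E=np.asarray(d['extrinsics'],float)
    p=cv2.undistortPoints(np.array([[uv]],float),K,np.array([k,0,0,0.]))[0,0]
    R,t=E[:3,:3],E[:3,3]; return -R.T@t, R.T@np.array([p[0],p[1],1])
def onz(d,uv,z):
    c,v=ray(d,uv); return c+v*(z-c[2])/v[2]
def proj(d,P):
    K=np.asarray(d['intrinsics'],float);E=np.asarray(d['extrinsics'],float)
    return cv2.projectPoints(np.array([P],float),cv2.Rodrigues(E[:3,:3])[0],E[:3,3],K,np.array([float(d['k1']),0,0,0.]))[0][0,0]
E
python3 - <<'E'
from h import *
a=snap('scene','s1');b=snap('top','t1')
for d in(a,b): print(ray(d,(280,210)),d['k1'])
print(readout.get_obs())
E
```

```text
(array([ 890.47882619, -579.29482014,  946.01828072]), array([-0.34010636,  0.52096589, -0.78299271])) 0.0478512089593665
(array([397.48534891, -48.27011377, 995.30686468]), array([ 0.18683362, -0.00552799, -0.98260926])) -0.10290450826128861
{'t': 0.1, 'qpos': array([ 1.21700678e+00,  4.23781653e-01,  1.63062285e+00, -1.07505042e-05,
        1.08861920e+00, -1.89758081e-02]), 'qvel': array([-1.09402552e-05, -2.88658283e-03, -1.67326549e-03,  1.46519241e-04,
       -2.09656452e-03,  2.56236111e-04]), 'joint_torque': array([ 4.96957255e-04, -5.45610917e+01, -2.74324322e+01,  6.44690730e-02,
        1.88975735e-02, -7.16091421e-06]), 'ee_pos': array([205.24351736, 590.0644588 , 403.9648503 ]), 'orientation': array([-5.23420634e-01, -3.09742200e+00,  2.21155187e-03]), 'ft_force': array([0.44408906, 0.10579743, 0.17842543]), 'moment': array([-0.04987707,  0.03862413, -0.06592467]), 'grasp_force': 0.0, 'width': 87.45164625797698}
```

View pics/s1.png

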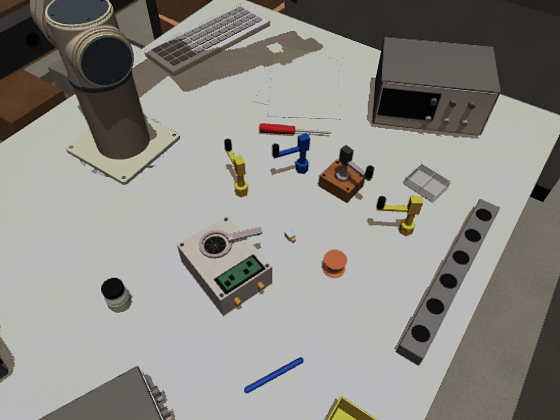

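View pics/t1.png

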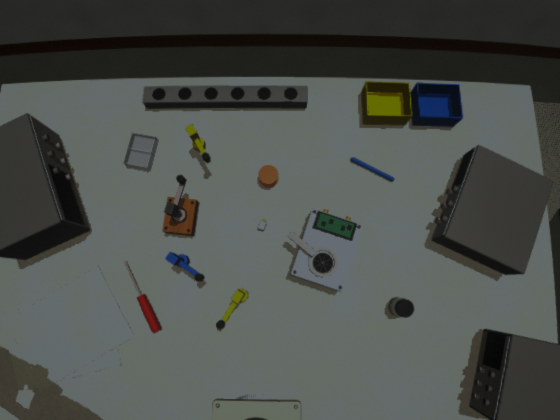

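Scene picture: the steel crank with the dark grip stands in the brown stand at (346,165), with its knob at (369,172). The look-alikes are blue (300,155), yellow (238,170) and yellow (410,210). Only the steel/dark one in the stand fits. The fixture's well is at (215,245) in scene and (322,262) in top. I'll confirm both in an enlarged crop.

```bash
python3 - <<'E'
import cv2,numpy as np
s=cv2.imread('pics/s1.png');t=cv2.imread('pics/t1.png')
c=lambda i,x,y,w,h:cv2.convertScaleAbs(cv2.resize(i[y:y+h,x:x+w],(400,300),interpolation=cv2.INTER_CUBIC),alpha=1.3)
m=np.vstack([np.hstack([c(s,310,140,80,60),c(t,145,170,80,60)]),np.hstack([c(s,170,210,120,90),c(t,270,200,120,90)])])
cv2.imwrite('pics/m1.png',m)
E
```

```text
(no output)
```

View pics/m1.png

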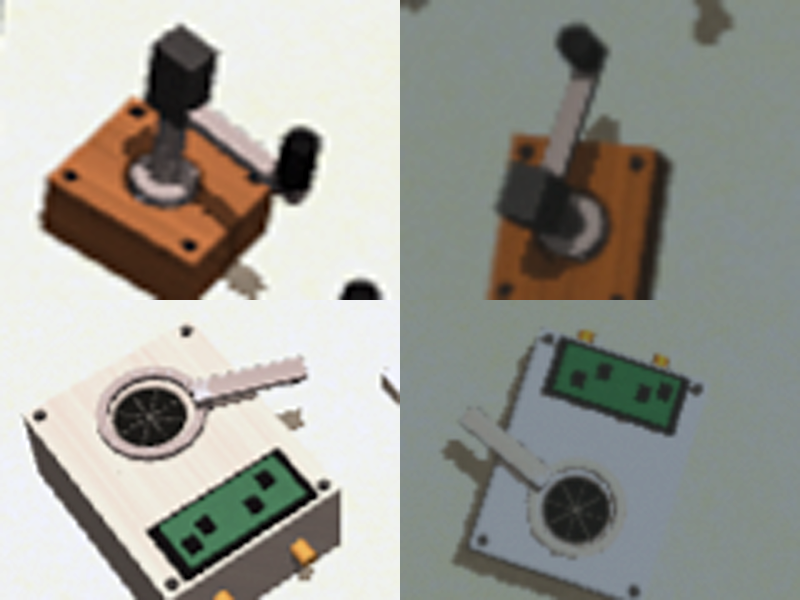

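The crop confirms it: steel crank with a dark block in the brown stand (top view grip about (169,209), knob about (180,178)). The fixture's four lid screws are clear in both views.

```bash
cat >> h.py <<'E'
def tri(a,ua,b,ub):
    c1,v1=ray(a,ua);c2,v2=ray(b,ub)
    s=np.linalg.lstsq(np.c_[v1,-v2],c2-c1,rcond=None)[0]
    p,q=c1+s[0]*v1,c2+s[1]*v2; return (p+q)/2,np.linalg.norm(p-q)
E
python3 - <<'E'
from h import *
np.set_printoptions(precision=1,suppress=True)
a,b=load('s1'),load('t1')
S=lambda x,y:(310+(x+.5)/5-.5,140+(y+.5)/5-.5); T=lambda x,y:(145+(x-400+.5)/5-.5,170+(y+.5)/5-.5)
F=lambda x,y:(170+(x)*.3-.35,210+(y-300)*.3-.35); G=lambda x,y:(270+(x-400)*.3-.35,200+(y-300)*.3-.35)
for n,u,v,z in [('grip',S(181,47),T(522,194),132),('knob',S(302,135),T(575,42),129)]:
    print(n,tri(a,u,b,v),onz(a,u,z),onz(b,v,z))
P=[]
for u,v in [((150,416),(576,510)),((186,331),(482,541)),((39,416),(633,592)),((171,584),(697,389)),((323,486),(547,339))]:
    print(tri(a,F(*u),b,G(*v)),onz(a,F(*u),70),onz(b,G(*v),70))
E
```

```text
grip (array([563.3, 202.9, 132.3]), np.float64(0.2818458846706663)) [563.1 203.1 132. ] [563.5 203.1 132. ]
knob (array([636.7, 182.7, 132.7]), np.float64(1.843553224415946)) [636.  187.1 129. ] [637.  183.1 129. ]
(array([ 446. , -155.9,   70.5]), np.float64(0.34949204870795586)) [ 445.9 -155.5   70. ] [ 445.9 -156.1   70. ]
(array([423.4, -88.3,  71.9]), np.float64(0.2760892754480557)) [422.5 -87.2  70. ] [423.3 -88.5  70. ]
(array([ 387.6, -196.3,   71.6]), np.float64(0.5937137780688856)) [ 386.4 -195.8   70. ] [ 387.8 -196.3   70. ]
(array([ 534. , -245.4,   72.1]), np.float64(0.25980735376668324)) [ 533.1 -244.7   70. ] [ 534.4 -245.8   70. ]
(array([ 570.2, -136.4,   70.8]), np.float64(1.0293842590564255)) [ 569.6 -136.4   70. ] [ 570.7 -136.1   70. ]
```

Call:
{"name": "step_arm", "arguments": {"targets": [[[0.716,-0.775,-0.08,0,0,0.12,1],[0.716,-0.775,-0.08,0,0,0.12,1],[0.716,-0.775,-0.08,0,0,0.12,1],[0.716,-0.775,-0.08,0,0,0.12,1],[0.716,-0.775,-0.08,0,0,0.12,1]]]}}

```text
t: 0.72
ee_pos: [385.2, 395.1, 384.3]
orientation: [-0.458, -3.108, 0.0]
ft_force: [1.2, 0.7, 0.0]
width: 88.0
grasp_force: 0.0
```

Call:
{"name": "step_arm", "arguments": {"targets": [[[0.716,-0.775,-0.08,0,0,0.12,1],[0.716,-0.775,-0.08,0,0,0.12,1],[0.716,-0.775,-0.08,0,0,0.12,1],[0.716,-0.775,-0.08,0,0,0.12,1],[0.716,-0.775,-0.08,0,0,0.12,1]]]}}

```text
t: 1.35
ee_pos: [564.3, 201.3, 364.3]
orientation: [-0.393, -3.116, 0.0]
ft_force: [1.7, 0.7, -0.5]
width: 87.5
grasp_force: 0.0
```

```bash
python3 - <<'E'
from h import *
d=snap('wrist','w1');o=readout.get_obs();print(o['ee_pos'],o['orientation'],o['ft_force'],o['qpos'])
print(ray(d,(280,210)),proj(d,[563.2,203,132]),proj(d,[636.5,184,129]))
E
```

```text
[567.55737744 197.62637646 363.99692649] [ 3.95466836e-01  3.11436609e+00 -2.32208591e-03] [ 2.62828841 -3.13117133  0.5262517 ] [ 0.31575823  0.43644126  1.71576829 -0.00273775  0.98801324 -1.00092191]
(array([495.75221463, 219.78433873, 344.09142532]), array([ 0.26238304, -0.08442951, -0.96152788])) [286.51569334 223.15013636] [286.1887824  323.19186196]
```

View pics/w1.png

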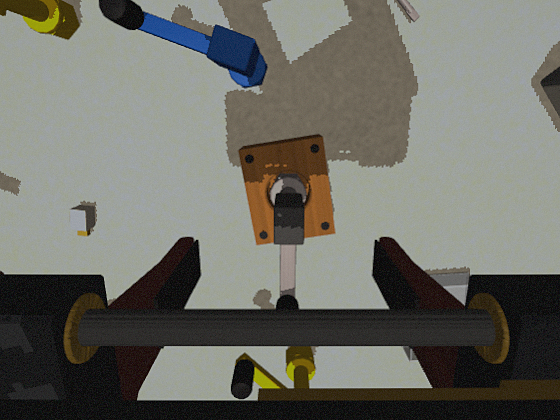

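The wrist picture shows the steel crank's grip block at about (289,223) and its arm running down to the knob at about (288,303). That is within 3 px of the prediction (286,223), so I'll descend.

Call:
{"name": "step_arm", "arguments": {"targets": [[[0,0,0,0,0,0,1],[0,0,-0.4,0,0,0,1],[0,0,-0.4,0,0,0,1],[0,0,0,0,0,0,1],[0,0,0,0,0,0,1]]]}}

```text
t: 2.02
ee_pos: [563.0, 203.6, 325.3]
orientation: [0.392, 3.117, 0.0]
ft_force: [0.7, 0.1, -0.1]
width: 87.9
grasp_force: 0.0
```

```bash
python3 - <<'E'
from h import *
d=snap('wrist','w2');o=readout.get_obs();print(o['ee_pos'],o['orientation'],o['ft_force'])
print(proj(d,[563.2,203,132]),proj(d,[636.5,184,129]))
g=cv2.cvtColor(d['pixels'],cv2.COLOR_RGB2BGR)
cv2.imwrite('pics/w2c.png',cv2.resize(g[150:420,190:390],(592,800))[:600])
E
```

```text
[563.24697876 203.48623167 325.56507895] [3.91870023e-01 3.11606887e+00 8.69826276e-04] [-0.4641177  -0.32634333  0.09736319]
[282.89858913 248.67872203] [282.80363722 363.60350478]
```

View pics/w2c.png

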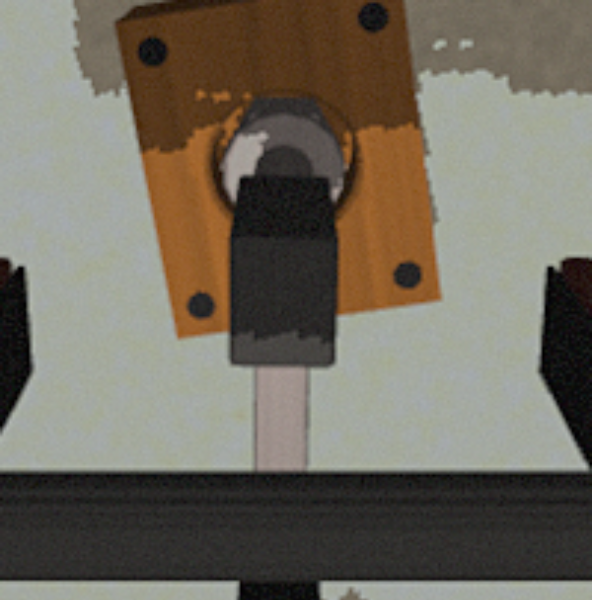

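The crop shows the grip's top face centred at about (286,251) in the full image. It sits midway between the fingers with its edges parallel to them, so I can descend and grip.

Call:
{"name": "step_arm", "arguments": {"targets": [[[0.01,0,-0.3,0,0,0,1],[0.01,0,-0.4,0,0,0,1],[0,0,-0.29,0,0,0,1],[0,0,0,0,0,0,1],[0,0,0,0,0,0,0]]]}}

```text
t: 2.7
ee_pos: [564.5, 202.8, 275.1]
orientation: [-0.393, -3.117, 0.0]
ft_force: [0.9, 0.5, 0.7]
width: 80.9
grasp_force: 0.0
```

Call:
{"name": "step_arm", "arguments": {"targets": [[[0,0,0,0,0,0,0],[0,0,0,0,0,0,0],[0,0,0,0,0,0,0],[0,0,0,0,0,0,0],[0,0,0,0,0,0,0]]]}}

```text
t: 3.32
ee_pos: [564.3, 202.8, 275.2]
orientation: [0.393, 3.117, -0.0]
ft_force: [-0.2, -0.2, 0.8]
width: 30.9
grasp_force: 0.0
```

Call:
{"name": "step_arm", "arguments": {"targets": [[[0,0,0,0,0,0,0],[0,0,0.1,0,0,0,0],[0,0,0.2,0,0,0,0],[0,0,0.2,0,0,0,0],[0,0,0.2,0,0,0,0]]]}}

```text
t: 3.95
ee_pos: [564.4, 202.8, 311.1]
orientation: [0.393, 3.116, 0.0]
ft_force: [-0.7, 0.2, -2.5]
width: 20.2
grasp_force: 30.0
```

Call:
{"name": "step_arm", "arguments": {"targets": [[[0,0,0.6,0,0,0,0],[0,0,0.8,0,0,0,0],[0,-0.2,0.4,0,0,0,0],[-0.15,-0.47,0,0,0,0,0],[-0.3,-0.8,0,0,0,0,0]]]}}

```text
t: 4.58
ee_pos: [540.7, 127.8, 398.9]
orientation: [-0.391, -3.116, 0.001]
ft_force: [0.4, -0.5, -2.2]
width: 19.7
grasp_force: 30.0
```

Call:
{"name": "step_arm", "arguments": {"targets": [[[-0.3,-0.9,0,0,0,0,0],[-0.3,-0.9,0,0,0,0,0],[-0.3,-0.9,0,0,0,0,0],[-0.3,-0.9,0,0,0,0,0],[-0.3,-0.9,0,0,0,0,0]]]}}

```text
t: 5.2
ee_pos: [464.4, -97.8, 398.5]
orientation: [-0.394, -3.114, 0.0]
ft_force: [1.1, 0.1, -3.6]
width: 20.2
grasp_force: 30.0
```

Call:
{"name": "step_arm", "arguments": {"targets": [[[-0.3,-0.8,0,0,0,0,0],[-0.12,-0.4,0,0,0,0,0],[0,0,0,0,0,0,0],[0,0,0,0,0,0,0],[0,0,0,0,0,0,0]]]}}

```text
t: 5.82
ee_pos: [445.7, -155.1, 399.8]
orientation: [-0.392, -3.116, -0.0]
ft_force: [0.4, -0.7, -2.0]
width: 19.7
grasp_force: 30.0
```

```bash
python3 - <<'E'
from h import *
s=snap('scene','s2');t=snap('top','t2');o=readout.get_obs();print(o)
f=lambda d,x,y:cv2.convertScaleAbs(cv2.resize(cv2.cvtColor(d['pixels'],cv2.COLOR_RGB2BGR)[y:y+150,x:x+100],(400,600),interpolation=cv2.INTER_CUBIC),alpha=1.4)
cv2.imwrite('pics/m2.png',np.hstack([f(s,175,140),f(t,275,190)]))
E
```

```text
{'t': 5.925, 'qpos': array([-3.59937192e-01,  2.03950094e-01,  1.96240246e+00,  5.26609583e-05,
        9.75521235e-01, -1.68093642e+00]), 'qvel': array([-0.00150562, -0.00053812, -0.00423657, -0.00213305, -0.00042221,
       -0.00021619]), 'joint_torque': array([-1.75512917e-01, -3.94498515e+01, -2.57480228e+01, -2.38630216e-02,
        6.44509122e-02,  1.72189557e-03]), 'ee_pos': array([ 445.90658401, -155.08781308,  400.01393921]), 'orientation': array([-3.91374227e-01, -3.11685364e+00, -1.69427773e-04]), 'ft_force': array([-0.01952565, -0.66875256, -2.65999923]), 'moment': array([-0.02813312,  0.00231217, -0.03808665]), 'grasp_force': 29.961117804050446, 'width': 19.745062253294183}
```

View pics/m2.png

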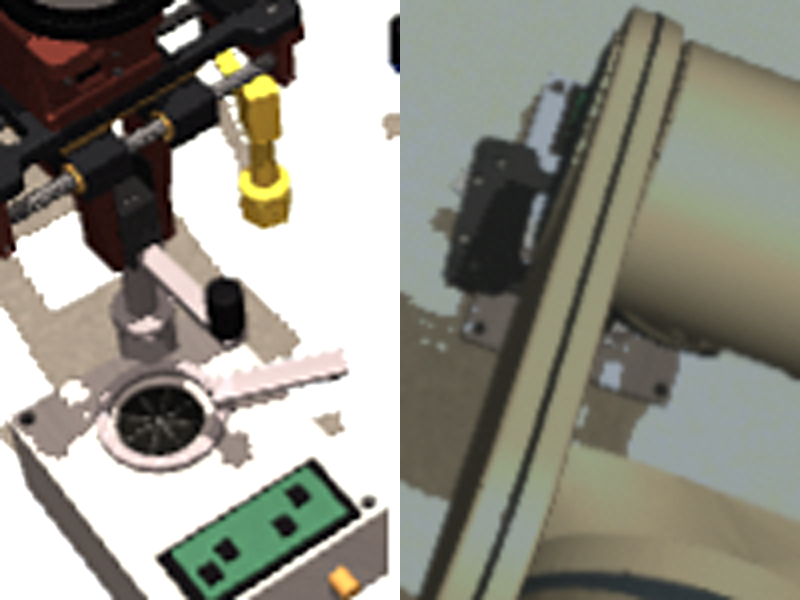

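Scene crop: the steel crank hangs upright in the gripper, foot centred near crop (145,335), which is (211,224) full, above the well at (214,245). The arm hides the top view. Next, a check of the foot's position against its prediction.

```bash
python3 - <<'E'
from h import *
d=load('s2');P=np.array([445.9,-155.1,0])
for z in (140,160): 
  a=np.radians(np.arange(6)*60-14.5+30)
  q=np.array([proj(d,P+[17*np.cos(t),17*np.sin(t),z]) for t in a]); print(z,((q-[175,140])*4+1.5).round(0).tolist())
k=P+[75*np.cos(np.radians(-14.5)),75*np.sin(np.radians(-14.5)),140+114]
print((proj(d,k)-[175,140])*4+1.5, (proj(d,[445.9,-155.7,70])-[175,140])*4+1.5)
E
```

```text
140 [[178.0, 350.0], [174.0, 324.0], [144.0, 316.0], [117.0, 333.0], [121.0, 359.0], [152.0, 368.0]]
160 [[175.0, 327.0], [170.0, 301.0], [140.0, 292.0], [113.0, 310.0], [116.0, 336.0], [148.0, 345.0]]
[222.08107339 290.75455222] [159.96124012 419.55653577]
```

The foot and knob lie within about 1 mm of prediction, so I'll lower the crank into the well.

Call:
{"name": "step_arm", "arguments": {"targets": [[[0,0,-0.4,0,0,0,0],[0,0,-0.6,0,0,0,0],[0,0,-0.5,0,0,0,0],[0,0,-0.2,0,0,0,0],[0,0,0,0,0,0,0]]]}}

```text
t: 6.55
ee_pos: [446.0, -155.4, 314.9]
orientation: [-0.392, -3.116, -0.0]
ft_force: [0.7, -0.4, -2.2]
width: 19.8
grasp_force: 30.0
```

Call:
{"name": "step_arm", "arguments": {"targets": [[[0,0,-0.04,0,0,0,0],[0,0,-0.04,0,0,0,0],[0,0,-0.04,0,0,0,0],[0,0,-0.02,0,0,0,0],[0,0,0,0,0,0,0]]]}}

```text
t: 7.18
ee_pos: [445.8, -155.7, 308.2]
orientation: [-0.393, -3.117, -0.0]
ft_force: [-0.6, -0.2, -3.0]
width: 19.9
grasp_force: 30.0
```

Call:
{"name": "step_arm", "arguments": {"targets": [[[0,0,-0.02,0,0,0,0],[0,0,-0.02,0,0,0,0],[0,0,0,0,0,0,0],[0,0,0,0,0,0,0],[0,0,0,0,0,0,0]]]}}

```text
t: 7.8
ee_pos: [445.8, -155.7, 306.2]
orientation: [-0.393, -3.117, 0.0]
ft_force: [-1.0, 0.1, -2.8]
width: 19.7
grasp_force: 30.0
```

Call:
{"name": "step_arm", "arguments": {"targets": [[[0,0,-0.02,0,0,0,0],[0,0,-0.02,0,0,0,0],[0,0,0,0,0,0,0],[0,0,0,0,0,0,0],[0,0,0,0,0,0,0]]]}}

```text
t: 8.43
ee_pos: [445.8, -155.7, 304.2]
orientation: [0.393, 3.117, 0.0]
ft_force: [-0.1, 0.3, -2.9]
width: 19.8
grasp_force: 30.0
```

Call:
{"name": "step_arm", "arguments": {"targets": [[[0,0,-0.01,0,0,0,0],[0,0,-0.01,0,0,0,0],[0,0,0,0,0,0,0],[0,0,0,0,0,0,0],[0,0,0,0,0,0,0]]]}}

```text
t: 9.05
ee_pos: [445.8, -155.7, 303.2]
orientation: [0.393, 3.117, -0.0]
ft_force: [-0.1, 0.8, -3.1]
width: 20.0
grasp_force: 30.0
```

Call:
{"name": "step_arm", "arguments": {"targets": [[[0,0,-0.01,0,0,0,0],[0,0,-0.01,0,0,0,0],[0,0,0,0,0,0,0],[0,0,0,0,0,0,0],[0,0,0,0,0,0,0]]]}}

```text
t: 9.68
ee_pos: [445.8, -155.7, 302.2]
orientation: [0.393, 3.117, -0.0]
ft_force: [-0.2, -0.3, -2.5]
width: 19.7
grasp_force: 30.0
```

Call:
{"name": "step_arm", "arguments": {"targets": [[[0,0,-0.01,0,0,0,0],[0,0,-0.01,0,0,0,0],[0,0,0,0,0,0,0],[0,0,0,0,0,0,0],[0,0,0,0,0,0,0]]]}}

```text
t: 10.3
ee_pos: [445.8, -155.7, 301.2]
orientation: [0.393, 3.117, -0.0]
ft_force: [-0.0, 0.5, -3.3]
width: 19.5
grasp_force: 30.0
```

Call:
{"name": "step_arm", "arguments": {"targets": [[[0,0,-0.01,0,0,0,0],[0,0,-0.01,0,0,0,0],[0,0,0,0,0,0,0],[0,0,0,0,0,0,0],[0,0,0,0,0,0,0]]]}}

```text
t: 10.92
ee_pos: [445.8, -155.7, 300.2]
orientation: [0.393, 3.117, -0.0]
ft_force: [0.4, -1.1, -3.6]
width: 20.2
grasp_force: 30.0
```

Call:
{"name": "step_arm", "arguments": {"targets": [[[0,0,-0.01,0,0,0,0],[0,0,-0.01,0,0,0,0],[0,0,0,0,0,0,0],[0,0,0,0,0,0,0],[0,0,0,0,0,0,0]]]}}

```text
t: 11.55
ee_pos: [446.0, -155.8, 299.5]
orientation: [0.393, 3.116, -0.0]
ft_force: [0.0, -0.3, 6.0]
width: 20.0
grasp_force: 30.0
```

Contact at z ≈ 299.6 (about 8.5 N net) with almost no side force. The corners are crossed, so I'll turn anticlockwise (the spindle is held by its stop) to find the flats.

Call:
{"name": "step_arm", "arguments": {"targets": [[[0,0,0,0,0,0.5,0],[0,0,0,0,0,0.5,0],[0,0,0,0,0,0.5,0],[0,0,0,0,0,0.5,0],[0,0,0,0,0,0,0]]]}}

```text
t: 12.18
ee_pos: [446.1, -155.9, 299.4]
orientation: [0.174, 3.136, -0.001]
ft_force: [-0.2, -1.5, 5.1]
width: 19.9
grasp_force: 30.0
```

```bash
python3 -c "
from h import *
o=readout.get_obs();print(o['ee_pos'],o['ft_force'],o['moment'])"
```

```text
[ 446.06664989 -155.89592127  299.36201675] [-0.16435813 -1.52018345  5.1075331 ] [-0.58766503 -0.07965291 -0.03348418]
```

Call:
{"name": "step_arm", "arguments": {"targets": [[[0,-0.005,0,0,0,0.5,0],[0,-0.005,0,0,0,0.5,0],[0,0,0,0,0,0.5,0],[0,0,0,0,0,0.5,0],[0,0,0,0,0,0,0]]]}}

```text
t: 12.8
ee_pos: [445.9, -156.1, 298.9]
orientation: [-0.045, 3.141, 0.0]
ft_force: [3.7, 0.0, -2.6]
width: 19.7
grasp_force: 30.0
```

```bash
python3 -c "
from h import *
o=readout.get_obs();print(o['ee_pos'],o['ft_force'],o['moment'])"
```

```text
[ 445.90577014 -156.09402841  298.89156171] [ 3.70784517  0.01956597 -2.57885747] [-0.10908612 -0.78665985  0.02471373]
```

It dropped: vertical force gone, slight +x side force. I'll yield that way and lower.

Call:
{"name": "step_arm", "arguments": {"targets": [[[0.006,0,-0.01,0,0,0,0],[0.006,0,-0.01,0,0,0,0],[0,0,-0.01,0,0,0,0],[0,0,0,0,0,0,0],[0,0,0,0,0,0,0]]]}}

```text
t: 13.42
ee_pos: [446.3, -156.1, 297.5]
orientation: [0.044, -3.141, -0.0]
ft_force: [3.0, 0.3, -2.7]
width: 19.5
grasp_force: 30.0
```

```bash
python3 -c "
from h import *
o=readout.get_obs();print(o['ee_pos'],o['ft_force'],o['moment'])"
```

```text
[ 446.28758509 -156.12583167  297.50719969] [ 2.99488627  0.29235194 -2.73840714] [ 0.1181973  -0.50860754 -0.00628067]
```

Call:
{"name": "step_arm", "arguments": {"targets": [[[0.006,0,-0.02,0,0,0,0],[0.006,0,-0.02,0,0,0,0],[0,0,-0.02,0,0,0,0],[0,0,0,0,0,0,0],[0,0,0,0,0,0,0]]]}}

```text
t: 14.05
ee_pos: [446.8, -156.2, 294.5]
orientation: [0.044, -3.14, -0.0]
ft_force: [0.5, 0.7, -1.7]
width: 19.6
grasp_force: 30.0
```

```bash
python3 -c "
from h import *
o=readout.get_obs();print(o['ee_pos'],o['ft_force'],o['moment'])"
```

```text
[ 446.80869574 -156.15471617  294.52843387] [ 0.48541798  0.7178096  -1.67567546] [ 0.08106709 -0.05415949 -0.02107244]
```

Call:
{"name": "step_arm", "arguments": {"targets": [[[0,0,-0.03,0,0,0,0],[0,0,-0.03,0,0,0,0],[0,0,-0.03,0,0,0,0],[0,0,-0.03,0,0,0,0],[0,0,0,0,0,0,0]]]}}

```text
t: 14.68
ee_pos: [447.0, -156.2, 288.5]
orientation: [0.044, -3.141, -0.0]
ft_force: [0.3, -0.0, -2.2]
width: 20.0
grasp_force: 30.0
```

Call:
{"name": "step_arm", "arguments": {"targets": [[[0,0,-0.02,0,0,0,0],[0,0,-0.02,0,0,0,0],[0,0,0,0,0,0,0],[0,0,0,0,0,0,0],[0,0,0,0,0,0,0]]]}}

```text
t: 15.3
ee_pos: [447.0, -156.2, 286.7]
orientation: [-0.044, 3.141, -0.0]
ft_force: [-0.2, 0.4, -2.6]
width: 20.1
grasp_force: 30.0
```

Call:
{"name": "step_arm", "arguments": {"targets": [[[0,0,-0.02,0,0,0,0],[0,0,-0.02,0,0,0,0],[0,0,0,0,0,0,0],[0,0,0,0,0,0,0],[0,0,0,0,0,0,0]]]}}

```text
t: 15.92
ee_pos: [447.0, -156.2, 284.7]
orientation: [-0.044, 3.141, -0.0]
ft_force: [0.0, 0.7, -3.1]
width: 19.8
grasp_force: 30.0
```

Call:
{"name": "step_arm", "arguments": {"targets": [[[0,0,-0.01,0,0,0,0],[0,0,-0.01,0,0,0,0],[0,0,0,0,0,0,0],[0,0,0,0,0,0,0],[0,0,0,0,0,0,0]]]}}

```text
t: 16.55
ee_pos: [447.0, -156.2, 283.7]
orientation: [0.044, -3.141, -0.0]
ft_force: [-0.1, -0.1, -2.6]
width: 19.7
grasp_force: 30.0
```

Call:
{"name": "step_arm", "arguments": {"targets": [[[0,0,-0.01,0,0,0,0],[0,0,0,0,0,0,0],[0,0,0,0,0,0,0],[0,0,0,0,0,0,0],[0,0,0,0,0,0,0]]]}}

```text
t: 17.18
ee_pos: [447.0, -156.2, 283.2]
orientation: [0.044, -3.141, -0.0]
ft_force: [0.3, -0.7, -1.8]
width: 19.8
grasp_force: 30.0
```

Call:
{"name": "step_arm", "arguments": {"targets": [[[0,0,-0.01,0,0,0,0],[0,0,0,0,0,0,0],[0,0,0,0,0,0,0],[0,0,0,0,0,0,0],[0,0,0,0,0,0,0]]]}}

```text
t: 17.8
ee_pos: [447.2, -156.3, 283.0]
orientation: [-0.044, 3.141, -0.0]
ft_force: [-0.9, 0.1, 6.0]
width: 19.9
grasp_force: 30.0
```

Call:
{"name": "step_arm", "arguments": {"targets": [[[0,0,-0.006,0,0,0,0],[0,0,0,0,0,0,0],[0,0,0,0,0,0,0],[0,0,0,0,0,0,0],[0,0,0,0,0,0,0]]]}}

```text
t: 18.42
ee_pos: [447.2, -156.3, 282.9]
orientation: [-0.044, 3.141, -0.0]
ft_force: [-2.1, 0.5, 8.2]
width: 20.3
grasp_force: 30.0
```

Call:
{"name": "step_arm", "arguments": {"targets": [[[0,0,-0.006,0,0,0,0],[0,0,0,0,0,0,0],[0,0,0,0,0,0,0],[0,0,0,0,0,0,0],[0,0,0,0,0,0,0]]]}}

```text
t: 19.05
ee_pos: [447.3, -156.3, 282.9]
orientation: [-0.044, 3.14, -0.001]
ft_force: [-2.4, 0.6, 11.0]
width: 19.8
grasp_force: 30.0
```

Home: z stops at 283.0, exactly the expected height (22 mm below spindle level). Now I turn clockwise, watching side forces and moment.

Call:
{"name": "step_arm", "arguments": {"targets": [[[0,0,0.006,0,0,-0.5,0],[0,0,0,0,0,-0.7,0],[0,0,0,0,0,-0.7,0],[0,0,0,0,0,-0.6,0],[0,0,0,0,0,0,0]]]}}

```text
t: 19.68
ee_pos: [447.3, -156.2, 282.9]
orientation: [0.23, 3.132, -0.0]
ft_force: [-1.2, 1.0, 8.5]
width: 19.6
grasp_force: 30.0
```

```bash
python3 -c "
from h import *
o=readout.get_obs();print(o['ee_pos'],o['ft_force'],o['moment'])"
```

```text
[ 447.28057572 -156.23920882  282.8984364 ] [-1.20838982  0.96258713  8.500987  ] [0.27016675 0.40742754 0.02867424]
```

Call:
{"name": "step_arm", "arguments": {"targets": [[[0,0,0,0,0,-0.6,0],[0,0,0,0,0,-0.6,0],[0,0,0,0,0,-0.6,0],[0,0,0,0,0,-0.6,0],[0,0,0,0,0,-0.6,0]]]}}

```text
t: 20.3
ee_pos: [447.3, -156.1, 282.9]
orientation: [0.558, 3.091, 0.0]
ft_force: [-2.1, 1.8, 9.0]
width: 20.0
grasp_force: 30.0
```

Call:
{"name": "step_arm", "arguments": {"targets": [[[0,0,0,0,0,-0.6,0],[0,0,0,0,0,-0.6,0],[0,0,0,0,0,-0.6,0],[0,0,0,0,0,-0.6,0],[0,0,0,0,0,0,0]]]}}

```text
t: 20.92
ee_pos: [447.3, -156.1, 282.9]
orientation: [0.813, 3.034, 0.0]
ft_force: [-1.2, 1.9, 8.4]
width: 19.9
grasp_force: 30.0
```

```bash
python3 -c "
from h import *
o=readout.get_obs();print(o['ee_pos'],o['ft_force'],o['moment'])"
```

```text
[ 447.31409738 -156.11967664  282.92823995] [-1.19393317  1.89475552  8.36464194] [0.57911171 0.33808942 0.09028976]
```

Call:
{"name": "step_arm", "arguments": {"targets": [[[0,0,0,0,0,-0.6,0],[0,0,0,0,0,-0.6,0],[0,0,0,0,0,-0.6,0],[0,0,0,0,0,-0.6,0],[0,0,0,0,0,-0.6,0]]]}}

```text
t: 21.55
ee_pos: [447.3, -156.1, 282.9]
orientation: [1.127, 2.932, 0.001]
ft_force: [-1.7, 2.3, 8.0]
width: 20.2
grasp_force: 30.0
```

Call:
{"name": "step_arm", "arguments": {"targets": [[[0,0,0,0,0,-0.6,0],[0,0,0,0,0,-0.6,0],[0,0,0,0,0,-0.6,0],[0,0,0,0,0,-0.6,0],[0,0,0,0,0,-0.6,0]]]}}

```text
t: 22.18
ee_pos: [447.4, -156.1, 282.9]
orientation: [1.427, 2.797, 0.001]
ft_force: [0.1, 3.2, 8.1]
width: 19.8
grasp_force: 30.0
```

```bash
python3 -c "
from h import *
o=readout.get_obs();print(o['ee_pos'],o['ft_force'],o['moment'])"
```

```text
[ 447.3735759  -156.06697288  282.91529352] [0.05164523 3.16652212 8.09917349] [0.70190165 0.1404852  0.08794448]
```

Call:
{"name": "step_arm", "arguments": {"targets": [[[0,0.004,0,0,0,-0.6,0],[0,0,0,0,0,-0.6,0],[0,0,0,0,0,-0.6,0],[0,0,0,0,0,-0.6,0],[0,0,0,0,0,0,0]]]}}

```text
t: 22.8
ee_pos: [447.4, -155.9, 282.9]
orientation: [1.655, 2.669, 0.001]
ft_force: [-0.7, 2.7, 7.7]
width: 19.9
grasp_force: 30.0
```

```bash
python3 -c "
from h import *
o=readout.get_obs();print(o['ee_pos'],o['ft_force'],o['moment'])"
```

```text
[ 447.42410784 -155.92414162  282.91103816] [-0.72526369  2.74146758  7.72839171] [0.53282046 0.13361909 0.09561214]
```

Call:
{"name": "step_arm", "arguments": {"targets": [[[0,0,0,0,0,-0.5,0],[0,0,0,0,0,-0.5,0],[0,0,0,0,0,0,0],[0,0,0,0,0,0,0],[0,0,0,0,0,0,0]]]}}

```text
t: 23.42
ee_pos: [447.5, -155.9, 282.9]
orientation: [1.747, 2.61, 0.001]
ft_force: [0.6, 2.0, 7.8]
width: 19.8
grasp_force: 30.0
```

```bash
python3 -c "
from h import *
o=readout.get_obs();print(o['ee_pos'],o['ft_force'],o['moment'])"
```

```text
[ 447.46115965 -155.93982353  282.92133293] [0.55449872 2.01567219 7.8414196 ] [0.53267678 0.14176243 0.08668028]
```

Total turned 69°; moment still at sliding friction (0.09 N m), so the stop hasn't been reached. On in small steps.

Call:
{"name": "step_arm", "arguments": {"targets": [[[0,0,0,0,0,-0.5,0],[0,0,0,0,0,-0.5,0],[0,0,0,0,0,0,0],[0,0,0,0,0,0,0],[0,0,0,0,0,0,0]]]}}

```text
t: 24.05
ee_pos: [447.5, -155.9, 282.9]
orientation: [1.837, 2.547, 0.001]
ft_force: [0.2, 2.1, 7.4]
width: 19.9
grasp_force: 30.0
```

```bash
python3 -c "
from h import *
o=readout.get_obs();print(o['ft_force'],o['moment'])"
```

```text
[0.16071215 2.13054394 7.39328164] [0.49600191 0.12834804 0.0767932 ]
```

Call:
{"name": "step_arm", "arguments": {"targets": [[[0,0,0,0,0,-0.5,0],[0,0,0,0,0,-0.5,0],[0,0,0,0,0,0,0],[0,0,0,0,0,0,0],[0,0,0,0,0,0,0]]]}}

```text
t: 24.68
ee_pos: [447.5, -155.9, 282.9]
orientation: [1.925, 2.482, 0.001]
ft_force: [0.0, 3.0, 8.9]
width: 19.9
grasp_force: 30.0
```

```bash
python3 -c "
from h import *
o=readout.get_obs();print(o['ft_force'],o['moment'])"
```

```text
[2.42567558e-04 2.97056859e+00 8.88830385e+00] [0.53273392 0.08698474 0.08587287]
```

Call:
{"name": "step_arm", "arguments": {"targets": [[[0,0,0,0,0,-0.5,0],[0,0,0,0,0,-0.5,0],[0,0,0,0,0,0,0],[0,0,0,0,0,0,0],[0,0,0,0,0,0,0]]]}}

```text
t: 25.3
ee_pos: [447.5, -155.9, 282.9]
orientation: [2.01, 2.413, 0.001]
ft_force: [-0.4, 2.4, 7.2]
width: 19.5
grasp_force: 30.0
```

```bash
python3 -c "
from h import *
o=readout.get_obs();print(o['ft_force'],o['moment'])"
```

```text
[-0.40809623  2.38716515  7.15175544] [0.52945033 0.13064203 0.08086897]
```

Call:
{"name": "step_arm", "arguments": {"targets": [[[0,0,0,0,0,-0.4,0],[0,0,0,0,0,-0.4,0],[0,0,0,0,0,0,0],[0,0,0,0,0,0,0],[0,0,0,0,0,0,0]]]}}

```text
t: 25.92
ee_pos: [447.5, -155.9, 282.9]
orientation: [2.076, 2.356, 0.002]
ft_force: [0.1, 2.7, 7.7]
width: 20.2
grasp_force: 30.0
```

```bash
python3 -c "
from h import *
o=readout.get_obs();print(o['ft_force'],o['moment'])
snap('scene','s3')"
```

```text
[0.14068975 2.73118318 7.65688415] [0.58782604 0.13163101 0.08438258]
```

```bash
python3 -c "
import cv2
i=cv2.imread('pics/s3.png')[190:315,150:300];cv2.imwrite('pics/s3c.png',cv2.resize(i,(720,600),interpolation=cv2.INTER_CUBIC))"
```

```text
(no output)
```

View pics/s3c.png

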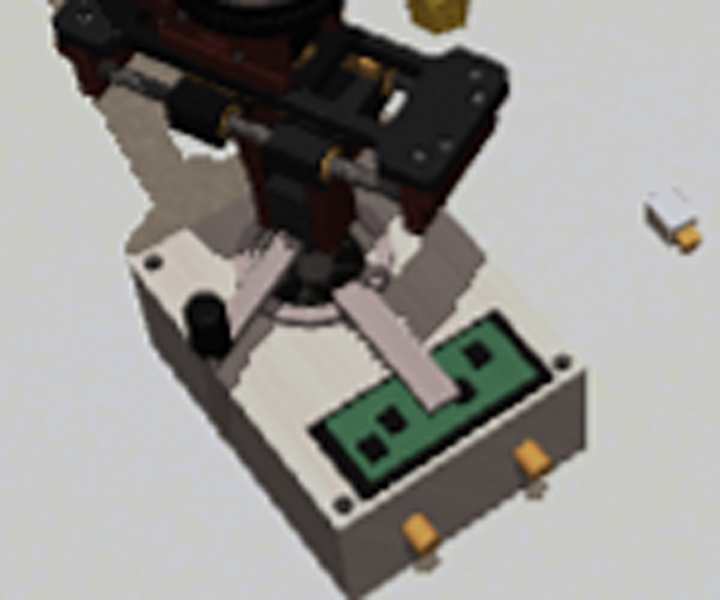

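The clamp arm now lies over the board, its tip at about (443,395) in the crop, with no stop felt yet. I'll continue in small turns.

Call:
{"name": "step_arm", "arguments": {"targets": [[[0,0,0,0,0,-0.4,0],[0,0,0,0,0,-0.4,0],[0,0,0,0,0,0,0],[0,0,0,0,0,0,0],[0,0,0,0,0,0,0]]]}}

```text
t: 26.6
ee_pos: [447.5, -155.9, 282.9]
orientation: [2.141, 2.297, 0.002]
ft_force: [0.1, 2.5, 7.4]
width: 19.5
grasp_force: 30.0
```

```bash
python3 -c "
from h import *
o=readout.get_obs();print(o['ft_force'],o['moment'])"
```

```text
[0.07365131 2.50880373 7.36914929] [0.59104365 0.0734602  0.15876064]
```

Call:
{"name": "step_arm", "arguments": {"targets": [[[0,0,0,0,0,-0.4,0],[0,0,0,0,0,-0.4,0],[0,0,0,0,0,0,0],[0,0,0,0,0,0,0],[0,0,0,0,0,0,0]]]}}

```text
t: 27.22
ee_pos: [447.6, -155.9, 282.9]
orientation: [2.204, 2.237, 0.002]
ft_force: [-0.4, 2.3, 6.8]
width: 19.6
grasp_force: 30.0
```

```bash
python3 -c "
from h import *
o=readout.get_obs();print(o['ft_force'],o['moment'],o['qpos'][5])"
```

```text
[-0.37460993  2.32751822  6.80503938] [0.58932164 0.03720415 0.26491424] -0.37552255448267297
```

The stop is felt: the moment rises to 0.26 N m and the clamp is over the board. I'll relax the windup and the downward press, then release and retreat straight up.

Call:
{"name": "step_arm", "arguments": {"targets": [[[0,0,0.004,0,0,0.5,0],[0,0,0,0,0,0.5,0],[0,0,0,0,0,0.5,0],[0,0,0,0,0,0.5,0],[0,0,0,0,0,0,0]]]}}

```text
t: 27.85
ee_pos: [447.5, -156.0, 283.0]
orientation: [2.043, 2.385, 0.001]
ft_force: [0.6, 2.9, 5.8]
width: 20.2
grasp_force: 30.0
```

```bash
python3 -c "
from h import *
o=readout.get_obs();print(o['ft_force'],o['moment'])"
```

```text
[0.59538184 2.89993217 5.7717759 ] [ 0.63966773 -0.13024747 -0.00320729]
```

Call:
{"name": "step_arm", "arguments": {"targets": [[[0,0,0.004,0,0,0,0.1],[0,0,0,0,0,0,0.5],[0,0,0,0,0,0,1],[0,0,0,0,0,0,1],[0,0,0,0,0,0,1]]]}}

```text
t: 28.48
ee_pos: [446.9, -156.1, 282.7]
orientation: [-2.044, -2.385, 0.0]
ft_force: [0.0, -0.1, 0.2]
width: 56.5
grasp_force: 0.0
```

Call:
{"name": "step_arm", "arguments": {"targets": [[[0,0,0,0,0,0,1],[0,0,0,0,0,0,1],[0,0,0.1,0,0,0,1],[0,0,0.2,0,0,0,1],[0,0,0.5,0,0,0,1]]]}}

```text
t: 29.1
ee_pos: [446.7, -155.9, 323.0]
orientation: [-2.043, -2.384, 0.001]
ft_force: [0.0, -0.6, 0.4]
width: 87.9
grasp_force: 0.0
```

Call:
{"name": "step_arm", "arguments": {"targets": [[[0,0,0.8,0,0,0,1],[0,0,0.8,0,0,0,1],[0,0,0.4,0,0,0,1],[0,0,0,0,0,0,1],[0,0,0,0,0,0,1]]]}}

```text
t: 29.72
ee_pos: [446.6, -155.9, 422.3]
orientation: [-2.044, -2.385, 0.0]
ft_force: [0.4, -0.3, -0.6]
width: 87.8
grasp_force: 0.0
```

```bash
python3 - <<'E'
from h import *
d=snap('scene','s4');a=load('s1')
i=cv2.cvtColor(d['pixels'],cv2.COLOR_RGB2BGR)
cv2.imwrite('pics/s4c.png',cv2.resize(i[175:315,150:310],(686,600),interpolation=cv2.INTER_CUBIC))
P=np.array([446.8,-156.2,140.]);  # grip top if home
s=(lambda p:((p-[150,175])*4.286).round())
print(s(proj(d,P)));o=readout.get_obs();print(o['ee_pos'],o['width'],o['ft_force'])
E
```

```text
[264. 217.]
[ 446.61718235 -155.84742989  421.87496151] 87.79537002497702 [-0.2316116  -0.5019762  -0.12975717]
```

View pics/s4c.png

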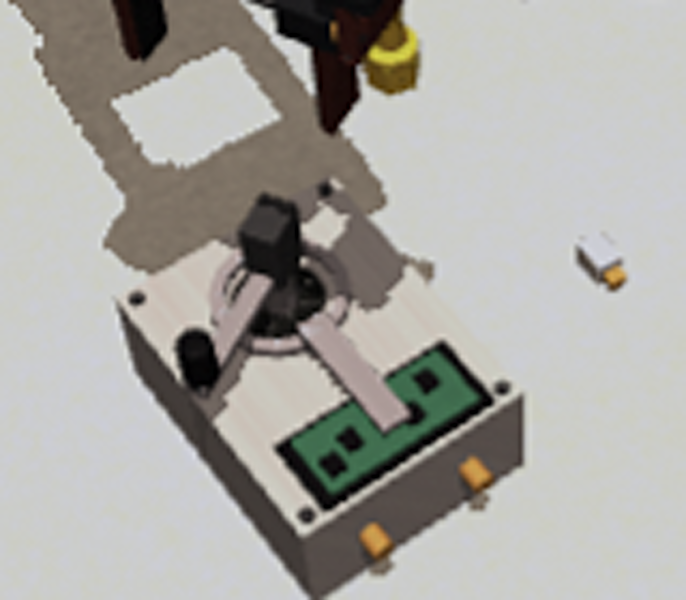

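The crank stands seated: its grip top is at crop (268,215), where (264,217) was predicted for fully home. The clamp lies over the board with its tip at about (395,415), and the gripper is clear.

```bash
python3 -c "
from h import *
print(ctrl.close_job())"
```

```text
the job is handed in; nothing more can be done
None
```

The crank is fully home on the spindle and turned clockwise to its stop, with the swing clamp over the board; no force reading went above about 14 N, and the job was handed in at about 30 s, result not shown.

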